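# Hold the spring clamp open on the porch ledge

## Task

I want to seat a part in the little spring clamp inside the big yellow case: swing the red-pegged latch lever on the lid right round until it is clear of the lid, then open the lid until it stands upright or leans back, and pull the orange post along until its white pointer is level with the red mark. The spring pulls the post back, so finish while still holding it at the mark with the fingers: do not let go at the end. Leave the lid open and the latch clear, and leave the other things on the ledge standing where they are.

Things in the scene. Friction and masses are not known exactly. Their poses are not given: they have to be found in the camera images.
- case: The big yellow clamp case, fixed on the ledge: open box 140 (x) x 280 (y) x 90 mm high, walls and floor 5 mm. Origin: centre of its underside. Its x axis points away from the robot to the lid hinge side, y along its length, z up; it may be yawed some 15 degrees. The latch bracket (40 x 34 mm) stands on the front (-x) outside face near the -y end. Inside, near the +y end, is a low fixed steel jaw whose top is 36 mm above the underside; the sliding jaw is beside it.
- latch_hinge (a point): The latch lever's pivot, a vertical pin at case (-90, -85, 104.5) mm.
- latch (a joint): Angle of the latch lever (rad), 0 to 1.8. At 0 the lever points to case +x, lying over the lid, which it really holds shut; growing values swing it clockwise seen from above, towards case -y. At about 1.57 it points to case -y along the case's front; it is wholly clear of the lid from about 1.4 on. It starts at 0 to 0.25 and stays where it is left; light friction (about 1.2 N at the peg).
- latch_peg (a point): Centre of the gripping zone of the latch's upright red peg: 14 mm diameter, 34 mm tall, 50 mm from the pivot. This point is 20 mm above the flat steel lever (18 mm wide, 8 mm thick) and 14 mm below the peg's top; 128.5 mm above the ledge.
- lid_hinge (a point): Middle of the lid's hinge line, at case (70, 0, 90) mm; the line runs along case y.
- lid (a joint): Angle of the lid (rad), 0 shut (flat), 1.57 upright, 1.9 leaning back at its stop. A stiff hinge: it stays where it is left; about 3 N at the grip lifts it. The lid is a yellow plate 140 x 280 x 8 mm.
- lid_grip (a point): Point in the lid's upright black grip tab: 20 mm wide (case y), 14 mm thick (case x), standing 40 mm above the lid plate, 125 mm from the hinge line, midway along the case. The point is 26 mm above the plate's top and 14 mm below the tab's end; with the lid shut it is 124 mm above the ledge. It turns with the lid; its axes at lid angle 0 are the case's.
- jaw: The sliding jaw inside the case: steel carriage 60 (x) x 36 (y) mm, its top 34 mm above the underside of the case, with an orange post. Origin: under the middle of the post, level with the underside of the case, at case (10, 45, 0) mm with the spring relaxed. It slides only along case -y, by up to 85 mm, against a return spring (about 3.6 N at the start plus 0.12 N per mm); let go, it slides back.
- jaw_post (a point): Point on the centre line of the jaw's orange post, 62 mm above the underside of the case. The post is 22 x 22 mm, flat faces across case x and y, and rises from the carriage (34 mm) to 80 mm; the case rim is at 90 mm. A white pointer line at case -x of the post, on its centre line, shows its place along y.
- mark: The red mark: an upright blade 4 mm wide (case y), 28 mm tall, on the white scale strip inside the case along its front wall; nothing can catch on it. Its place along case y differs each time, 40 to 70 mm to the -y side of the post's start. Origin: bottom middle of the blade; axes as the case.
- canister: Stainless steel screw-top canister, 84 mm diameter, 128 mm tall, loose. Origin: centre of underside. Leave it.
- mug: White ceramic mug, 82 mm diameter, 92 mm tall, loose. Origin: centre of underside. Leave it.
- spacers: Stack of blue aluminium headset spacers, 34 mm diameter, 40 mm tall, loose. Origin: centre of underside. Leave it.
- patch_box: Small yellow tire patch box with a hinged lid, 72 x 107 x 33 mm, loose. Origin: centre of underside. Leave it.
- caliper: Black plastic caliper lying flat, 200 mm long (its y), 12 mm thick at most, loose. Origin: underside, at the middle of its beam. Leave it.
- oil: Green plastic oil bottle with a red cap, 44 mm diameter, 120 mm tall, loose. Origin: centre of underside. Leave it.
There are look-alikes about, which are no part of the job. Leave any pink look-alike of the mug alone. What is shaped like the canister but turquoise is not meant.

How it is judged:
On the way, in this order (a step that is already met when the one before it is completed fails the run):
1. the latch lever is swung clear of the lid (value of joint latch above 1.3 rad and value of joint lid below 0.1 rad), for 0.2 s.
2. the lid stands open (value of joint lid above 1.4 rad), for 0.2 s.
At the end, for the whole second after the job is handed in: The post's centre line (pointer) is within 5 mm of the red mark along the slide and still, held there by the fingers (contact over 1.5 N) and by none of the loose things, through the last second; the lid is open past 1.35 rad and the latch lever swung past 1.25 rad (y of jaw_post in the frame of mark between -0.005 and 0.005 m and contact force between the fingers and jaw above 1.5 N and linear speed of jaw below 0.01 m/s and value of joint lid above 1.35 rad and value of joint latch above 1.25 rad and contact force between jaw and canister below 0.2 N and contact force between jaw and mug below 0.2 N and contact force between jaw and spacers below 0.2 N and contact force between jaw and patch_box below 0.2 N and contact force between jaw and caliper below 0.2 N and contact force between jaw and oil below 0.2 N); the arm keeps its last pose, push and grip.
It fails at once if one of the other things on the ledge is moved by more than 30 mm or tipped over (distance of any of canister, mug, spacers, patch_box, caliper, oil from where it was at the start of the episode above 0.03 m or angle between any of canister, mug, spacers, patch_box, caliper, oil's own z axis and vertical above 0.5 rad).
It also fails if it takes over 67 s, if anything falls off the work surface, if the arm or the gripper's body presses on something with over 40 N, if the wrist force passes 120 N, or if a joint passes its speed limit or range.

## Robot

A 7-joint arm with a two-finger parallel gripper is mounted at the origin on the work surface. World frame = base frame: x ahead of the robot, y to its left, z up, the work surface at z = 0. Lengths are in m, angles in rad, forces in N, time in s.
With the tool pointing down it reaches from about 0.4 to 0.85 m from the base axis. Payload 10.4 kg.
Tool frame: the origin (TCP) lies at the very end of the fingers, on their centre line; the grasp point (between the pads) lies 19 mm behind it; y points along the fingers, x is the direction in which the jaws open and shut, and the axes are right-handed (so a half turn about y gives the same grasp; the last joint's range is limited). The gripper opens to 87 mm and grips with 3 to 60 N. Pads are 19 mm wide; open, the fingers measure 117 mm over their backs; the gripper's body (75 mm by 190 mm) begins 51 mm behind the grasp point.
Start: joints at [-1.213, 0.332, -0.065, 1.46, 0.022, 1.35, -0.088], TCP at [0.232, 0.58, 0.223] pointing down, gripper open.
Joint ranges: [-2.6, 2.6], [-0.5, 2.12], [-1.47, 1.34], [0.16, 2.42], [-1.27, 4.41], [0.06, 2.06], [-2.6, 2.6]. Speed limits (rad/s): [2.22, 2.22, 2.79, 2.79, 3.14, 3.14, 3.14].

## Interface

Orientations are given as a unit quaternion [x, y, z, w].
In Python, from bench import readout, vision, r gives the robot as it stands.
- The arm moves only by the tool arm_command, never from a script. Its argument "targets" is a list that holds one entry, the list of rows, each a list of 6 numbers: the shift along the tool's x, y, z in m, then the turn, a rotation vector about the tool's x, y, z in degrees. A call has 1 to 12 rows; each row shifts and turns the commanded pose from where the row before left it, along the tool's axes as they then stand; what a row does not reach is not made up. A row lasts 1/12 s, in which the tool goes at most 41.7 mm and 7.16 degrees, less where a joint would pass 70% of its speed; a pose out of reach is approached as far as the arm can. A call is refused whole if a number of a shift passes 0.0417 or a number of a turn 7.16, either way. A call with a gripper value outside its range is refused whole. "hand" is the opening, from 0 (shut) to 1 (fully open), set as the call begins (left out, the last holds). The fingers move at their own pace and stop on an object; "grip_force" is the grip in N (left out, the last holds). Time passes only in rows, so rows that do not move let the fingers close. It gives the time, the measured TCP pose, the force and the opening at its end, in the units of the state.
- readout.read_state(): the state, without advancing time (a new reading comes with each control period).
- vision.camera(name): name is "side" or "top" or "wrist"; returns a dict with "pixels" (480x640x3 uint8, blue, green, red), "fovy" (degrees; the focal length in pixels is half the picture's height over the tangent of half this angle, whatever the lens; pixels are square), "cx", "cy" (the principal point, pixels), "D" ([k1, k2, p1, p2, k3] as OpenCV has them; the pictures are not rectified), "R" (3x3) and "t" (3): a world point X has camera coordinates R X + t; the wrist camera has in their place "mount" (4x4, takes a point from camera to tool coordinates, whose origin is the TCP and whose axes are the tool frame's). Camera axes: x right, y down, z forward; pixel columns grow to the right and rows downward; lengths in m; the calibration is good to about 2 mm. A picture is of the moment at which its call begins: read the wrist's pose just before it. There is no depth.
- r.close_job(): hands the job in, once; it reports no verdict.
The state is a dict: "time": time; "joint_positions": joint angles; "joint_vel": joint speeds; "joint_torque": joint torques, N m; "ee_pos": TCP position; "eef_rot": TCP orientation; "ft_force": force on the tool from outside, world axes, zero at the start; "torque": the same for the moment, N m; "width": finger opening in m.
Only numpy, scipy, OpenCV 4.12 (cv2) and the standard library are available. Lean on these libraries where they do the work, as an engineer would, in place of code of your own. Each camera call takes 0.05 s, during which the arm holds its last target.

## Working session

There is one attempt and no reset: what is moved stays moved. The work goes in short steps, Python scripts to look and compute and a tool call to move; the robot and the scene stay as the last step left them, time stands still between calls to the robot, and variables do not carry over. Pictures are saved under pics/ and viewed, and the job is handed in when it is done.

Besides the shell and the picture viewer there is one more tool, called after "Emit:" as a command line: name --argument value ..., lists and objects as JSON in quotes. arm_command: Moves the arm, as the interface text tells. Its arguments: {"type":"object","properties":{"targets":{"type":"array","items":{"type":"array","items":{"type":"array","items":{"type":"number"}}}},"hand":{"type":"number"},"grip_force":{"type":"number"}},"required":["targets"]}

```bash
ls; mkdir -p pics
python3 - <<'E'
from bench import readout, vision, r
import cv2,numpy as np
s=readout.read_state()
for k,v in s.items(): print(k,np.round(v,4).tolist())
for n in ["side","top","wrist"]:
    c=vision.camera(n); cv2.imwrite(f"pics/{n}0.png",c["pixels"])
    print(n,{k:np.round(v,4).tolist() for k,v in c.items() if k!="pixels"})
E
```

```text
pics
time 0.0
joint_positions [-1.2126, 0.3329, -0.0647, 1.461, 0.0216, 1.3499, -0.0885]
joint_vel [-0.0012, -0.0004, 0.0011, -0.0002, -0.0008, -0.0004, 0.0013]
joint_torque [0.0002, -62.3255, 0.0248, -38.9908, -0.0614, 0.0396, 0.0001]
ee_pos [0.2321, 0.5799, 0.2217]
eef_rot [0.5859, 0.3959, -0.3968, -0.5853]
ft_force [0.3535, -0.2968, 0.6047]
torque [0.0071, 0.0043, 0.0184]
width 0.0872
side {'fovy': 44.6212, 'cx': 311.8914, 'cy': 240.7988, 'D': [0.0528, 0.0, 0.0, 0.0, 0.0], 'R': [[0.6685, -0.7436, -0.0124], [-0.4739, -0.4131, -0.7777], [0.5732, 0.5258, -0.6285]], 't': [-0.3915, 0.3404, 1.064]}
top {'fovy': 45.4443, 'cx': 317.3989, 'cy': 243.4217, 'D': [0.0129, 0.0, 0.0, 0.0, 0.0], 'R': [[-0.0001, -0.9999, 0.0162], [-0.9888, -0.0023, -0.1491], [0.1491, -0.016, -0.9887]], 't': [-0.0118, 0.5626, 1.4011]}
wrist {'fovy': 65.0207, 'cx': 317.0965, 'cy': 235.7994, 'D': [-0.0252, 0.0, 0.0, 0.0, 0.0], 'mount': [[1.0, -0.0004, 0.0004, 0.0005], [-0.0005, -0.2709, 0.9626, -0.1621], [-0.0003, -0.9626, -0.2709, 0.0733], [0.0, 0.0, 0.0, 1.0]]}
```

View pics/side0.png

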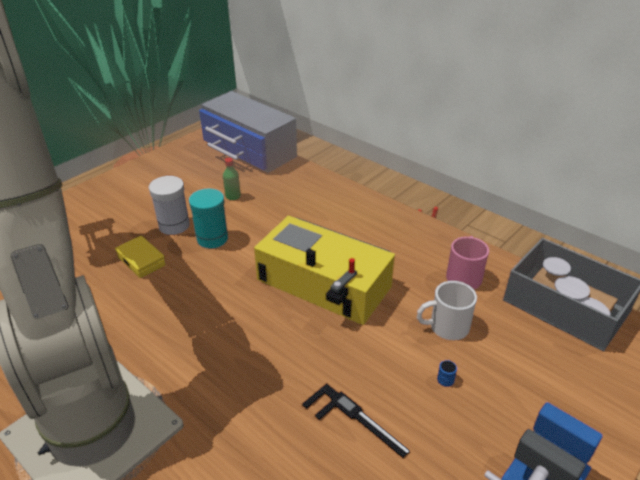

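View pics/top0.png

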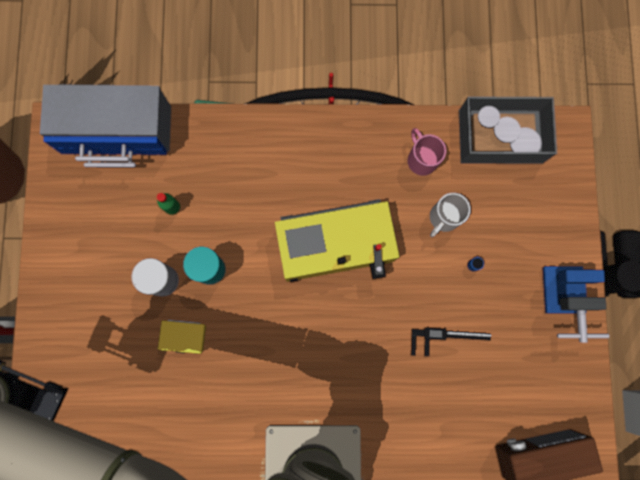

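View pics/wrist0.png

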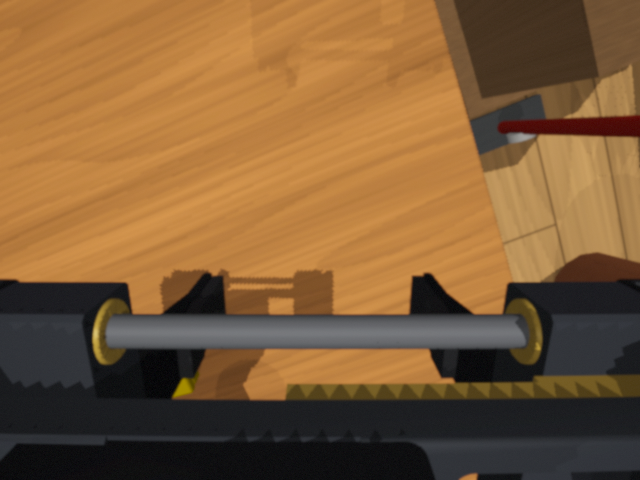

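Run:
```python
import cv2
a=cv2.imread("pics/top0.png")[190:295,260:410]; cv2.imwrite("pics/ctop.png",cv2.resize(a,None,fx=5,fy=5,interpolation=cv2.INTER_CUBIC))
a=cv2.imread("pics/side0.png")[210:330,245:405]; cv2.imwrite("pics/cside.png",cv2.resize(a,None,fx=5,fy=5,interpolation=cv2.INTER_CUBIC))
```

```text
(no output)
```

View pics/ctop.png

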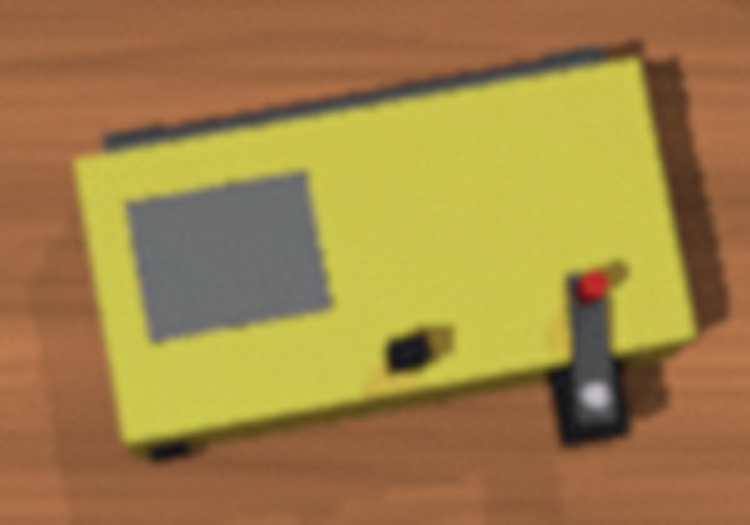

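View pics/cside.png

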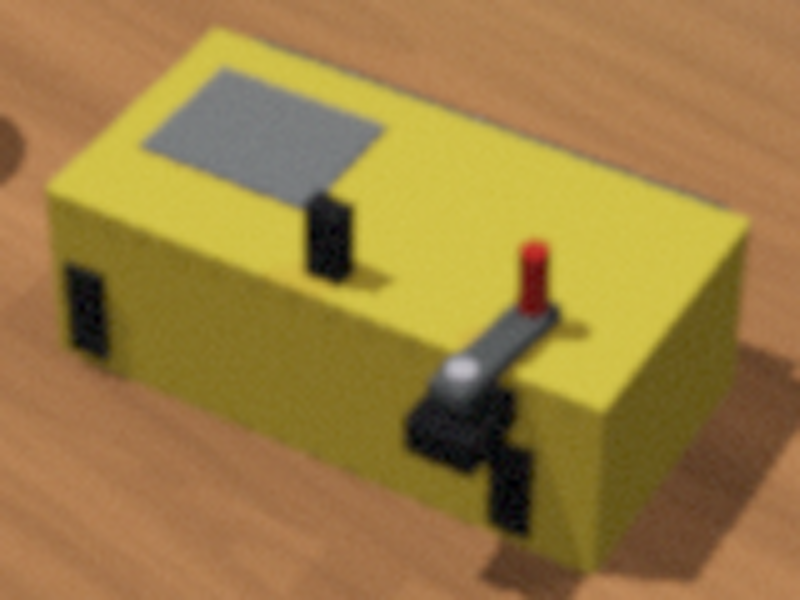

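```bash
cat > h.py <<'E'
import numpy as np,cv2
from scipy.spatial.transform import Rotation as Rn
from scipy.optimize import least_squares
CAL={}
def proj(c,X):
    f=240/np.tan(np.radians(c["fovy"])/2); K=np.array([[f,0,c["cx"]],[0,f,c["cy"]],[0,0,1.]])
    p,_=cv2.projectPoints(np.asarray(X,float).reshape(-1,3),cv2.Rodrigues(np.asarray(c["R"],float))[0],np.asarray(c["t"],float),K,np.asarray(c["D"],float)); return p[:,0]
def wristcal(c,s):
    T=np.eye(4);T[:3,:3]=Rn.from_quat(s["eef_rot"]).as_matrix();T[:3,3]=s["ee_pos"]
    W=np.linalg.inv(T@np.array(c["mount"])); c=dict(c);c["R"]=W[:3,:3];c["t"]=W[:3,3]; return c
def case2w(p,P):
    x,y,a=p; P=np.asarray(P,float); c,s=np.cos(a),np.sin(a)
    return np.stack([x+c*P[...,0]-s*P[...,1],y+s*P[...,0]+c*P[...,1],P[...,2]],-1)
E
python3 - <<'E'
from h import *
from bench import vision
top=vision.camera("top"); side=vision.camera("side")
L=np.array([[.07,.14,.098],[.07,-.14,.098],[-.07,-.14,.098],[-.07,.14,.098],[-.07,-.14,0]])
pt=(np.array([[75,158],[641,58],[695,332],[122,445]])+.5)/5-.5+[260,190]
ps=(np.array([[218,28],[750,218],[605,410],[48,188],[595,572]])+.5)/5-.5+[245,210]
def res(p,sep=False):
    q=p[:3]; W=case2w(q,L)
    return np.concatenate([(proj(top,W[:4])-pt).ravel(),(proj(side,W)-ps).ravel()])
o=least_squares(res,[.6,0,.15]); print(o.x, np.degrees(o.x[2])); print(o.fun.reshape(-1,2).round(1))
p=o.x
# peg top / grip-top in case frame: check
def tri(ut,us):
    f=lambda X: np.concatenate([(proj(top,X)-ut).ravel(),(proj(side,X)-us).ravel()])
    q=least_squares(f,[.6,0,.1]); return q.x,q.fun
for n,ut,us in [("pegtop",(593,285),(536,248)),("pivot",(595,395),(461,368)),("tabtop",(408,352),(328,200))]:
    X,f=tri((np.array(ut)+.5)/5-.5+[260,190],(np.array(us)+.5)/5-.5+[245,210])
    c,s=np.cos(p[2]),np.sin(p[2]);d=X[:2]-p[:2]
    print(n,X.round(4),"case",np.round([c*d[0]+s*d[1],-s*d[0]+c*d[1]],4),f.round(1))
np.save("p.npy",p)
E
```

```text
[ 0.56448119 -0.05643073  0.1854139 ] 10.623433847710356
[[-0.1  0.5]
 [-0.7  0.1]
 [ 0.2  1. ]
 [ 0.6 -0.4]
 [ 0.1 -0.5]
 [ 0.5 -0.2]
 [ 0.2 -0.5]
 [-0.2 -0.4]
 [ 0.1  0.3]]
pegtop [ 0.541  -0.1526  0.1403] case [-0.0408 -0.0902] [ 0.1 -0.1 -0.2  0. ]
pivot [ 0.4914 -0.1557  0.1097] case [-0.0901 -0.0841] [-0.2  0.2  0.3 -0.1]
tabtop [ 0.5094 -0.0656  0.1382] case [-0.0558  0.0011] [ 0.1 -0.1 -0.2  0. ]
```

```bash
cat >> h.py <<'E'
from bench import readout
def pose(): 
    s=readout.read_state(); return np.array(s["ee_pos"]),Rn.from_quat(s["eef_rot"]).as_matrix()
def sim(p,R,rows):
    for q in rows:
        q=np.array(q,float); p=p+R@q[:3]; R=R@Rn.from_rotvec(np.radians(q[3:])).as_matrix()
    return p,R
def target_R(yaw,tilt=0):
    # yaw: world direction of tool x = (−sin,cos) i.e. y-axis yawed; tool y down, tool z toward robot ; tilt: fingers lean to +x
    x=np.array([-np.sin(yaw),np.cos(yaw),0]);fw=np.array([np.cos(yaw),np.sin(yaw),0])
    y=np.array([0,0,-1])*np.cos(tilt)+fw*np.sin(tilt); return np.stack([x,y,np.cross(x,y)],1)
def plan(p1,R1,n=None,p0=None,R0=None):
    p,R=pose() if p0 is None else (p0,R0)
    rv=Rn.from_matrix(R.T@R1).as_rotvec(degrees=True); d=np.linalg.norm(p1-p)
    need=max(d/.041,np.abs(rv).max()/7); n=n or int(np.ceil(need))
    print("need",round(need,1),"n",n)
    st=rv/n; dp=(p1-p)/n; RS=Rn.from_rotvec(np.radians(st)).as_matrix(); rows=[]
    for i in range(n):
        rows.append([*np.round(R.T@dp,4),*np.round(st,2)]); R=R@RS
    return rows
def show(rows):
    for i in range(0,len(rows),12): print([[float(v) for v in r] for r in rows[i:i+12]])
E
python3 - <<'E'
from h import *
p,R=pose();print(p,R.round(3))
q=np.load("p.npy")
print("peg",case2w(q,[-.09+.05*np.cos(.12),-.085-.05*np.sin(.12),.1285]),"tab",case2w(q,[-.055,0,.124]),"post",case2w(q,[.01,.045,.062]))
th=.12
R1=target_R(q[2]-th) # jaws tangential
pk=case2w(q,[-.09+.05*np.cos(th),-.085-.05*np.sin(th),.1285])
rows=plan(np.array([pk[0],pk[1],.22]),R1,24); show(rows)
E
```

```text
[0.23220299 0.58010017 0.22217559] [[ 0.372 -0.    -0.928]
 [ 0.928 -0.001  0.372]
 [-0.001 -1.     0.   ]]
peg [ 0.54158688 -0.15329727  0.1285    ] tab [ 0.51042389 -0.06657017  0.124     ] post [ 0.56601389 -0.0103585   0.062     ]
need 19.4 n 24
[[-0.0236, 0.0001, -0.0233, -0.0, -1.07, -0.0], [-0.024, 0.0001, -0.0229, -0.0, -1.07, -0.0], [-0.0244, 0.0001, -0.0224, -0.0, -1.07, -0.0], [-0.0248, 0.0001, -0.022, -0.0, -1.07, -0.0], [-0.0252, 0.0001, -0.0215, -0.0, -1.07, -0.0], [-0.0256, 0.0001, -0.021, -0.0, -1.07, -0.0], [-0.026, 0.0001, -0.0206, -0.0, -1.07, -0.0], [-0.0264, 0.0001, -0.0201, -0.0, -1.07, -0.0], [-0.0268, 0.0001, -0.0196, -0.0, -1.07, -0.0], [-0.0271, 0.0001, -0.0191, -0.0, -1.07, -0.0], [-0.0275, 0.0001, -0.0186, -0.0, -1.07, -0.0], [-0.0278, 0.0001, -0.018, -0.0, -1.07, -0.0]]
[[-0.0282, 0.0001, -0.0175, -0.0, -1.07, -0.0], [-0.0285, 0.0001, -0.017, -0.0, -1.07, -0.0], [-0.0288, 0.0001, -0.0165, -0.0, -1.07, -0.0], [-0.0291, 0.0001, -0.0159, -0.0, -1.07, -0.0], [-0.0294, 0.0001, -0.0154, -0.0, -1.07, -0.0], [-0.0297, 0.0001, -0.0148, -0.0, -1.07, -0.0], [-0.0299, 0.0001, -0.0143, -0.0, -1.07, -0.0], [-0.0302, 0.0001, -0.0137, -0.0, -1.07, -0.0], [-0.0304, 0.0001, -0.0132, -0.0, -1.07, -0.0], [-0.0307, 0.0001, -0.0126, -0.0, -1.07, -0.0], [-0.0309, 0.0001, -0.012, -0.0, -1.07, -0.0], [-0.0311, 0.0001, -0.0114, -0.0, -1.07, -0.0]]
```

Emit:
arm_command --targets '[[[-0.0236, 0, -0.0233, 0, -1.07, 0], [-0.024, 0, -0.0229, 0, -1.07, 0], [-0.0244, 0, -0.0224, 0, -1.07, 0], [-0.0248, 0, -0.022, 0, -1.07, 0], [-0.0252, 0, -0.0215, 0, -1.07, 0], [-0.0256, 0, -0.021, 0, -1.07, 0], [-0.026, 0, -0.0206, 0, -1.07, 0], [-0.0264, 0, -0.0201, 0, -1.07, 0], [-0.0268, 0, -0.0196, 0, -1.07, 0], [-0.0271, 0, -0.0191, 0, -1.07, 0], [-0.0275, 0, -0.0186, 0, -1.07, 0], [-0.0278, 0, -0.018, 0, -1.07, 0]]]' --hand 0.6

```text
time: 1.25
ee_pos: [0.3876, 0.2122, 0.2227]
eef_rot: [-0.537, -0.46, 0.459, 0.537]
ft_force: [0.9, -0.0, -0.4]
width: 0.0523
```

Emit:
arm_command --targets '[[[-0.0282, 0, -0.0175, 0, -1.07, 0], [-0.0285, 0, -0.017, 0, -1.07, 0], [-0.0288, 0, -0.0165, 0, -1.07, 0], [-0.0291, 0, -0.0159, 0, -1.07, 0], [-0.0294, 0, -0.0154, 0, -1.07, 0], [-0.0297, 0, -0.0148, 0, -1.07, 0], [-0.0299, 0, -0.0143, 0, -1.07, 0], [-0.0302, 0, -0.0137, 0, -1.07, 0], [-0.0304, 0, -0.0132, 0, -1.07, 0], [-0.0307, 0, -0.0126, 0, -1.07, 0], [-0.0309, 0, -0.012, 0, -1.07, 0], [-0.0311, 0, -0.0114, 0, -1.07, 0]]]'

```text
time: 2.25
ee_pos: [0.5428, -0.1542, 0.2226]
eef_rot: [0.483, 0.517, -0.517, -0.482]
ft_force: [0.0, 1.0, 1.0]
width: 0.0518
```

Run:
```python
from h import *
from bench import vision
s=readout.read_state(); c=vision.camera("wrist"); w=wristcal(c,s)
q=np.load("p.npy"); th=.12
print(s["time"],np.round(s["joint_positions"],2),s["ee_pos"],s["ft_force"])
im=c["pixels"].copy()
for P in [[-.09+.05*np.cos(th),-.085-.05*np.sin(th),.1425],[-.055,0,.138],[-.07,-.14,.098],[-.09,-.085,.109]]:
    u=proj(w,case2w(q,P))[0]; print(u); cv2.drawMarker(im,tuple(int(v) for v in u),(255,0,255),0,20,1)
cv2.imwrite("pics/w1.png",im)
p1=case2w(q,[-.09+.05*np.cos(th),-.085-.05*np.sin(th),.115]); R1=target_R(q[2]-th)
show(plan(p1,R1,6))
```

```text
2.25 [-0.37  0.22  0.66  1.66 -0.14  1.31  1.95] [ 0.54281719 -0.15417256  0.22264199] [0.03570776 0.97537028 0.98610686]
[318.30392069 241.09326099]
[451.2913696  202.97329718]
[250.25168595 194.97630502]
[318.41055046 161.37901824]
need 2.6 n 6
[[0.0013, 0.0179, 0.0002, 0.01, -0.0, -0.03], [0.0013, 0.0179, 0.0002, 0.01, -0.0, -0.03], [0.0013, 0.0179, 0.0002, 0.01, -0.0, -0.03], [0.0013, 0.0179, 0.0002, 0.01, -0.0, -0.03], [0.0012, 0.0179, 0.0002, 0.01, -0.0, -0.03], [0.0012, 0.0179, 0.0002, 0.01, -0.0, -0.03]]
```

View pics/w1.png

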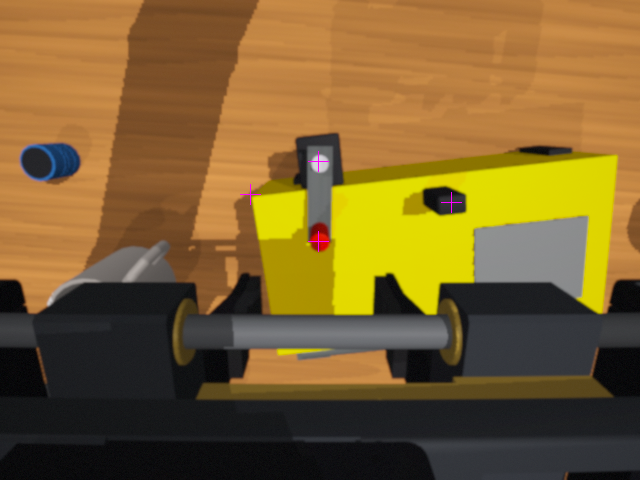

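Run:
```python
from h import *
q=np.load("p.npy"); th=.12
p,R=pose();print(p,R.round(3))
p1=case2w(q,[-.09+.05*np.cos(th),-.085-.05*np.sin(th),.115]); R1=target_R(q[2]-th)
print(p1); show(plan(p1,R1,6))
```

```text
[ 0.54338174 -0.16054393  0.22251063] [[-0.065  0.001 -0.998]
 [ 0.998 -0.004 -0.065]
 [-0.004 -1.    -0.001]]
[ 0.54158688 -0.15329727  0.115     ]
need 2.6 n 6
[[0.0013, 0.0179, 0.0002, 0.01, -0.0, -0.03], [0.0013, 0.0179, 0.0002, 0.01, -0.0, -0.03], [0.0013, 0.0179, 0.0002, 0.01, -0.0, -0.03], [0.0013, 0.0179, 0.0002, 0.01, -0.0, -0.03], [0.0012, 0.0179, 0.0002, 0.01, -0.0, -0.03], [0.0012, 0.0179, 0.0002, 0.01, -0.0, -0.03]]
```

Emit:
arm_command --targets '[[[0.0013, 0.018, 0, 0, 0, 0], [0.0013, 0.018, 0, 0, 0, 0], [0.0013, 0.018, 0, 0, 0, 0], [0.0013, 0.018, 0, 0, 0, 0], [0.001, 0.018, 0, 0, 0, 0], [0.001, 0.017, 0, 0, 0, 0], [0, 0, 0, 0, 0, 0], [0, 0, 0, 0, 0, 0]]]'

```text
time: 2.97
ee_pos: [0.5414, -0.1454, 0.1153]
eef_rot: [-0.482, -0.516, 0.517, 0.483]
ft_force: [-0.2, -0.5, 1.0]
width: 0.052
```

Run:
```python
from h import *
from bench import vision
p,R=pose();print(p)
a=vision.camera("top")["pixels"]; b=vision.camera("side")["pixels"]
o=np.hstack([cv2.resize(a[170:320,270:420],(400,400)),cv2.resize(b[180:330,250:400],(400,400))]);cv2.imwrite("pics/c2.png",o)
print(pose()[0])
```

```text
[ 0.54141251 -0.14544854  0.11528878]
[ 0.54244731 -0.14580323  0.11667819]
```

View pics/c2.png

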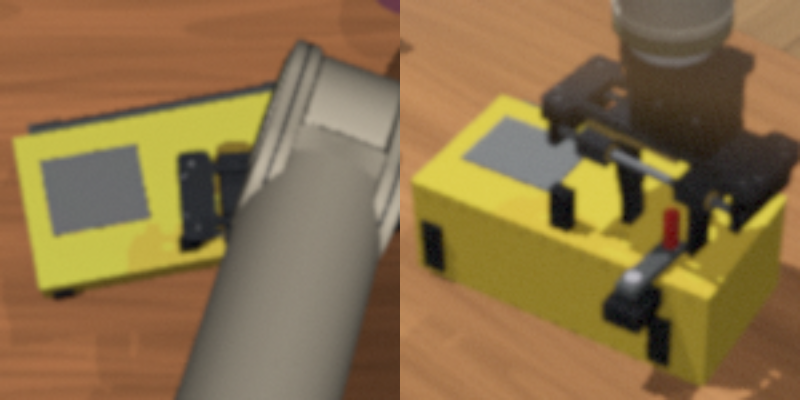

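Emit:
arm_command --targets '[[[-0.004, 0, 0, 0, 0, 0], [-0.0035, 0, 0, 0, 0, 0], [0, 0, 0, 0, 0, 0], [0, 0, 0, 0, 0, 0], [0, 0, 0, 0, 0, 0], [0, 0, 0, 0, 0, 0], [0, 0, 0, 0, 0, 0], [0, 0, 0, 0, 0, 0]]]' --hand 0 --grip_force 8

```text
time: 3.73
ee_pos: [0.5424, -0.1529, 0.1155]
eef_rot: [0.483, 0.517, -0.517, -0.483]
ft_force: [-0.6, 0.1, 0.4]
width: 0.0137
```

Emit:
arm_command --targets '[[[-0.0037, 0, 0.0001, 0, 4.2, 0], [-0.0037, 0, 0.0001, 0, 4.2, 0], [-0.0037, 0, 0.0001, 0, 4.2, 0], [-0.0037, 0, 0.0001, 0, 4.2, 0], [-0.0037, 0, 0.0001, 0, 4.2, 0], [-0.0037, 0, 0.0001, 0, 4.2, 0], [0, 0, 0, 0, 0, 0]]]'

```text
time: 4.32
ee_pos: [0.5388, -0.1752, 0.1155]
eef_rot: [-0.585, -0.397, 0.398, 0.585]
ft_force: [-2.7, 0.8, 1.8]
width: 0.014
```

Run:
```python
from h import *
p,R=pose();print(p,readout.read_state()["joint_positions"])
q=np.load("p.npy")
c,s=np.cos(q[2]),np.sin(q[2]);d=p[:2]-q[:2];k=np.array([c*d[0]+s*d[1],-s*d[0]+c*d[1]])-[-.09,-.085];print(k,np.hypot(*k),np.arctan2(-k[1],k[0]))
```

```text
[ 0.53876925 -0.17518299  0.11547447] [-0.36594148  0.34563848  0.72245641  1.78142033 -0.25275341  1.11005963
  1.63525555]
[ 0.04283638 -0.02697676] 0.05062313231481512 0.5620169540208426
```

Emit:
arm_command --targets '[[[-0.0037, 0, 0.0001, 0, 4.2, 0], [-0.0037, 0, 0.0001, 0, 4.2, 0], [-0.0037, 0, 0.0001, 0, 4.2, 0], [-0.0037, 0, 0.0001, 0, 4.2, 0], [-0.0037, 0, 0.0001, 0, 4.2, 0], [-0.0037, 0, 0.0001, 0, 4.2, 0], [-0.0037, 0, 0.0001, 0, 4.2, 0], [-0.0037, 0, 0.0001, 0, 4.2, 0], [-0.0037, 0, 0.0001, 0, 4.2, 0], [-0.0037, 0, 0.0001, 0, 4.2, 0], [-0.0037, 0, 0.0001, 0, 4.2, 0], [-0.0037, 0, 0.0001, 0, 4.2, 0]]]'

```text
time: 5.32
ee_pos: [0.5082, -0.204, 0.1154]
eef_rot: [-0.698, -0.112, 0.112, 0.699]
ft_force: [-0.4, 3.8, 1.4]
width: 0.0137
```

Emit:
arm_command --targets '[[[-0.0037, 0, 0.0001, 0, 4.2, 0], [-0.0037, 0, 0.0001, 0, 4.2, 0], [-0.0037, 0, 0.0001, 0, 4.2, 0], [0, 0, 0, 0, 0, 0], [0, 0, 0, 0, 0, 0]]]'

```text
time: 5.73
ee_pos: [0.4974, -0.2064, 0.1154]
eef_rot: [-0.706, -0.036, 0.037, 0.706]
ft_force: [-2.3, 3.2, 2.3]
width: 0.0134
```

Run:
```python
from h import *
p,R=pose();print(p,R.round(3),readout.read_state()["joint_positions"])
q=np.load("p.npy")
c,s=np.cos(q[2]),np.sin(q[2]);d=p[:2]-q[:2];k=np.array([c*d[0]+s*d[1],-s*d[0]+c*d[1]])-[-.09,-.085];print(k,np.hypot(*k),np.arctan2(-k[1],k[0]))
```

```text
[ 0.49742464 -0.20641895  0.11543099] [[ 0.995 -0.001 -0.103]
 [ 0.103  0.001  0.995]
 [-0.    -1.     0.001]] [-0.51329339  0.34189699  0.97765289  1.86090979 -0.31681431  1.10600503
  0.68598594]
[-0.00355803 -0.05005532] 0.050181616924507996 1.641758982300189
```

Emit:
arm_command --targets '[[[0, 0, 0, 0, 0, 0], [0, 0, 0, 0, 0, 0], [0, 0, 0, 0, 0, 0], [0, -0.01, 0, 0, 0, 0], [0, -0.02, 0, 0, 0, 0], [0, -0.03, 0, 0, 0, 0], [0, -0.03, 0, 0, 0, 0], [0, 0, 0, 0, 0, 0]]]' --hand 0.6

```text
time: 6.4
ee_pos: [0.4996, -0.2089, 0.2112]
eef_rot: [0.707, 0.037, -0.032, -0.706]
ft_force: [-0.0, -0.8, 0.7]
width: 0.0512
```

Run:
```python
from h import *
q=np.load("p.npy")
s=readout.read_state();print(s["ee_pos"],s["width"],s["ft_force"])
p1=case2w(q,[-.055,0,.20]); show(plan(p1,target_R(q[2]),16))
```

```text
[ 0.49962825 -0.20891103  0.21120765] 0.051154643525428665 [-0.03526807 -0.81113447  0.67554392]
need 13.6 n 16
[[0.0015, 0.0007, 0.0088, 0.03, -5.94, 0.01], [0.0024, 0.0007, 0.0086, 0.03, -5.94, 0.01], [0.0033, 0.0007, 0.0083, 0.03, -5.94, 0.01], [0.0042, 0.0007, 0.0079, 0.03, -5.94, 0.01], [0.0049, 0.0007, 0.0074, 0.03, -5.94, 0.01], [0.0057, 0.0007, 0.0069, 0.03, -5.94, 0.01], [0.0064, 0.0007, 0.0062, 0.03, -5.94, 0.01], [0.007, 0.0007, 0.0056, 0.03, -5.94, 0.01], [0.0075, 0.0007, 0.0048, 0.03, -5.94, 0.01], [0.008, 0.0007, 0.004, 0.03, -5.94, 0.01], [0.0083, 0.0007, 0.0031, 0.03, -5.94, 0.01], [0.0086, 0.0007, 0.0023, 0.03, -5.94, 0.01]]
[[0.0088, 0.0007, 0.0014, 0.03, -5.94, 0.01], [0.0089, 0.0007, 0.0004, 0.03, -5.94, 0.01], [0.0089, 0.0007, -0.0005, 0.03, -5.94, 0.01], [0.0088, 0.0007, -0.0014, 0.03, -5.94, 0.01]]
```

Emit:
arm_command --targets '[[[0.0015, 0, 0.0088, 0, -5.94, 0], [0.0024, 0, 0.0086, 0, -5.94, 0], [0.0033, 0, 0.0083, 0, -5.94, 0], [0.0042, 0, 0.0079, 0, -5.94, 0], [0.0049, 0, 0.0074, 0, -5.94, 0], [0.0057, 0, 0.0069, 0, -5.94, 0], [0.0064, 0, 0.0062, 0, -5.94, 0], [0.007, 0, 0.0056, 0, -5.94, 0], [0.0075, 0, 0.0048, 0, -5.94, 0], [0.008, 0, 0.004, 0, -5.94, 0], [0.0083, 0, 0.0031, 0, -5.94, 0], [0.0086, 0, 0.0023, 0, -5.94, 0]]]'

```text
time: 7.4
ee_pos: [0.5056, -0.1004, 0.2062]
eef_rot: [0.553, 0.442, -0.441, -0.552]
ft_force: [0.1, 0.3, -0.2]
width: 0.052
```

Emit:
arm_command --targets '[[[0.0088, 0, 0.0014, 0, -5.94, 0], [0.0089, 0, 0.0004, 0, -5.94, 0], [0.0089, 0, -0.0005, 0, -5.94, 0], [0.0088, 0, -0.0014, 0, -5.94, 0], [0, 0, 0, 0, 0, 0], [0, 0, 0, 0, 0, 0], [0, 0, 0, 0, 0, 0]]]'

```text
time: 7.98
ee_pos: [0.5081, -0.0657, 0.2058]
eef_rot: [0.452, 0.544, -0.543, -0.452]
ft_force: [0.2, -0.9, -0.7]
width: 0.0522
```

Run:
```python
from h import *
from bench import vision
q=np.load("p.npy")
s=readout.read_state(); c=vision.camera("wrist"); w=wristcal(c,s)
print(s["time"],np.round(s["joint_positions"],2),s["ee_pos"])
im=c["pixels"].copy()
for P in [[-.055,0,.138],[-.07,-.14,.098],[-.09,-.135,.1425]]:
    u=proj(w,case2w(q,P))[0]; print(u); cv2.drawMarker(im,tuple(int(v) for v in u),(255,0,255),0,20,1)
cv2.imwrite("pics/w3.png",im)
p1=case2w(q,[-.055,0,.107]); show(plan(p1,target_R(q[2]),6))
```

```text
7.9833 [-0.68  0.09  0.77  1.81 -0.07  1.26  1.86] [ 0.5080794  -0.06566294  0.20584863]
[315.04873285 251.47994907]
[125.62302033 215.72242575]
[ 93.80118873 199.79748517]
need 2.4 n 6
[[-0.0002, 0.0165, -0.0004, 0.0, -0.02, -0.0], [-0.0002, 0.0165, -0.0004, 0.0, -0.02, -0.0], [-0.0002, 0.0165, -0.0004, 0.0, -0.02, -0.0], [-0.0002, 0.0165, -0.0004, 0.0, -0.02, -0.0], [-0.0002, 0.0165, -0.0004, 0.0, -0.02, -0.0], [-0.0002, 0.0165, -0.0004, 0.0, -0.02, -0.0]]
```

View pics/w3.png

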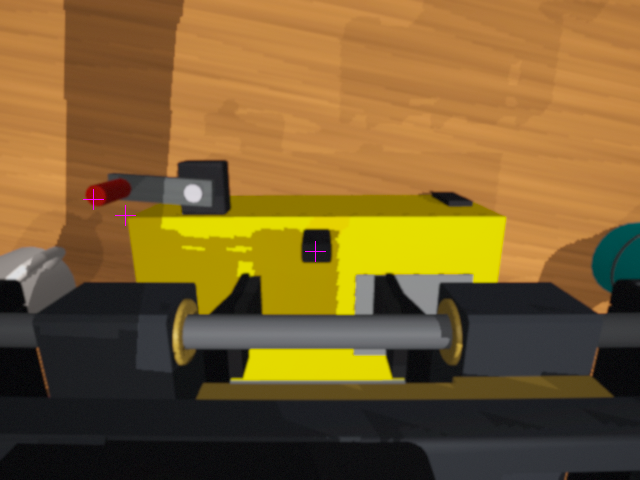

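Emit:
arm_command --targets '[[[0, 0.0165, -0.0003, 0, 0, 0], [0, 0.0165, -0.0003, 0, 0, 0], [0, 0.0165, 0, 0, 0, 0], [0, 0.0165, 0, 0, 0, 0], [0, 0.0165, 0, 0, 0, 0], [0, 0.0165, 0, 0, 0, 0], [0, 0, 0, 0, 0, 0]]]'

```text
time: 8.62
ee_pos: [0.5068, -0.0653, 0.104]
eef_rot: [-0.451, -0.543, 0.545, 0.453]
ft_force: [-0.4, 0.2, -1.0]
width: 0.0524
```

Emit:
arm_command --targets '[[[0, 0, 0, 0, 0, 0], [0, 0, 0, 0, 0, 0], [0, 0, 0, 0, 0, 0], [0, 0, 0, 0, 0, 0], [0, 0, 0, 0, 0, 0]]]' --hand 0 --grip_force 12

```text
time: 9.03
ee_pos: [0.5091, -0.0647, 0.1072]
eef_rot: [0.451, 0.545, -0.544, -0.451]
ft_force: [-0.7, 0.2, -0.0]
width: 0.027
```

Run:
```python
from h import *
q=np.load("p.npy")
p,R=pose();print(p,R.round(3))
c,s=np.cos(q[2]),np.sin(q[2]);d=p[:2]-q[:2];k=np.array([c*d[0]+s*d[1],-s*d[0]+c*d[1]]);print(k)
# arc rows: tool fixed; z_tool=-case x; y_tool=down
g=np.array([k[0]-.07,p[2]+.019-.09]);r=np.hypot(*g);a0=np.arctan2(g[1],g[0]);print(r,np.degrees(a0))
al=np.linspace(0,1.68,29);P=r*np.stack([np.cos(a0-al),np.sin(a0-al)],1);D=np.diff(P,axis=0)
for i in range(0,28,12): print([[0,round(-d[1],4),round(-d[0],4),0,0,0] for d in D[i:i+12]])
```

```text
[ 0.50906279 -0.06467558  0.10722071] [[-0.186  0.001 -0.983]
 [ 0.983  0.    -0.186]
 [ 0.    -1.    -0.001]]
[-0.0559885   0.00211304]
0.13109172916058304 163.96046834361775
[[0, np.float64(-0.0075), np.float64(-0.0024), 0, 0, 0], [0, np.float64(-0.0073), np.float64(-0.0028), 0, 0, 0], [0, np.float64(-0.0071), np.float64(-0.0033), 0, 0, 0], [0, np.float64(-0.0069), np.float64(-0.0037), 0, 0, 0], [0, np.float64(-0.0067), np.float64(-0.0041), 0, 0, 0], [0, np.float64(-0.0064), np.float64(-0.0045), 0, 0, 0], [0, np.float64(-0.0062), np.float64(-0.0049), 0, 0, 0], [0, np.float64(-0.0059), np.float64(-0.0052), 0, 0, 0], [0, np.float64(-0.0055), np.float64(-0.0056), 0, 0, 0], [0, np.float64(-0.0052), np.float64(-0.0059), 0, 0, 0], [0, np.float64(-0.0048), np.float64(-0.0062), 0, 0, 0], [0, np.float64(-0.0044), np.float64(-0.0065), 0, 0, 0]]
[[0, np.float64(-0.004), np.float64(-0.0067), 0, 0, 0], [0, np.float64(-0.0036), np.float64(-0.007), 0, 0, 0], [0, np.float64(-0.0032), np.float64(-0.0072), 0, 0, 0], [0, np.float64(-0.0028), np.float64(-0.0074), 0, 0, 0], [0, np.float64(-0.0023), np.float64(-0.0075), 0, 0, 0], [0, np.float64(-0.0019), np.float64(-0.0076), 0, 0, 0], [0, np.float64(-0.0014), np.float64(-0.0077), 0, 0, 0], [0, np.float64(-0.0009), np.float64(-0.0078), 0, 0, 0], [0, np.float64(-0.0005), np.float64(-0.0078), 0, 0, 0], [0, np.float64(-0.0), np.float64(-0.0079), 0, 0, 0], [0, np.float64(0.0005), np.float64(-0.0079), 0, 0, 0], [0, np.float64(0.0009), np.float64(-0.0078), 0, 0, 0]]
[[0, np.float64(0.0014), np.float64(-0.0077), 0, 0, 0], [0, np.float64(0.0019), np.float64(-0.0076), 0, 0, 0], [0, np.float64(0.0023), np.float64(-0.0075), 0, 0, 0], [0, np.float64(0.0028), np.float64(-0.0074), 0, 0, 0]]
```

Emit:
arm_command --targets '[[[0, 0, 0, 0, 0, 0], [0, 0, 0, 0, 0, 0], [0, 0, 0, 0, 0, 0], [0, 0, 0, 0, 0, 0]]]'

```text
time: 9.37
ee_pos: [0.5092, -0.0661, 0.107]
eef_rot: [-0.452, -0.544, 0.544, 0.451]
ft_force: [2.1, -4.7, 0.3]
width: 0.0199
```

Emit:
arm_command --targets '[[[0, -0.0075, -0.0024, 0, 0, 0], [0, -0.0073, -0.0028, 0, 0, 0], [0, -0.0071, -0.0033, 0, 0, 0], [0, -0.0069, -0.0037, 0, 0, 0], [0, -0.0067, -0.0041, 0, 0, 0], [0, -0.0064, -0.0045, 0, 0, 0]]]'

```text
time: 9.87
ee_pos: [0.5276, -0.0627, 0.1483]
eef_rot: [-0.451, -0.543, 0.545, 0.452]
ft_force: [-3.8, -5.7, -1.6]
width: 0.0195
```

Run:
```python
from h import *
from bench import vision
b=vision.camera("side")["pixels"]; cv2.imwrite("pics/s4.png",cv2.resize(b[130:330,200:440],None,fx=3,fy=3))
s=readout.read_state();print(s["ee_pos"],s["width"],s["ft_force"])
```

```text
[ 0.52873738 -0.06245741  0.14950383] 0.019706041490288456 [-8.17285998 -5.18636416  7.05913811]
```

View pics/s4.png

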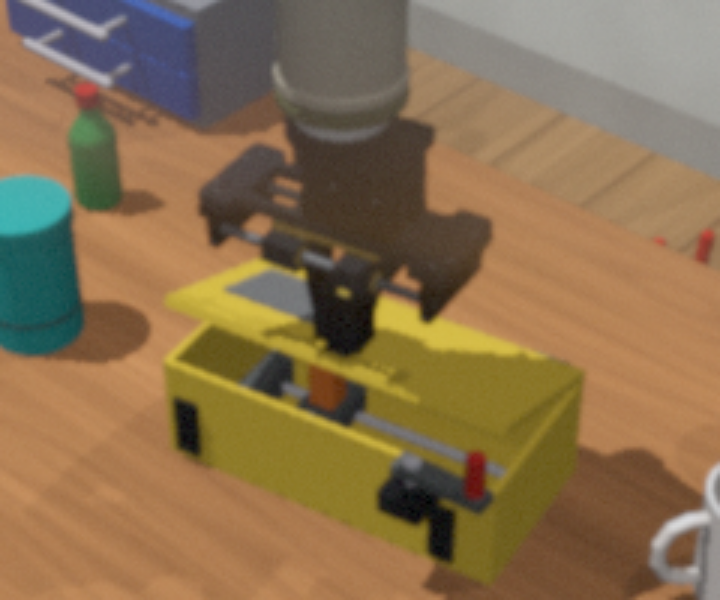

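The lid lifts in the grip: the side crop shows it partly open, with the red-pegged lever swung clear at (475,475) and the orange post visible at (325,390). I'll carry on along the arc.

Emit:
arm_command --targets '[[[0, -0.0062, -0.0049, 0, 0, 0], [0, -0.0059, -0.0052, 0, 0, 0], [0, -0.0055, -0.0056, 0, 0, 0], [0, -0.0052, -0.0059, 0, 0, 0], [0, -0.0048, -0.0062, 0, 0, 0], [0, -0.0044, -0.0065, 0, 0, 0]]]'

```text
time: 10.42
ee_pos: [0.5618, -0.0562, 0.1806]
eef_rot: [-0.451, -0.543, 0.545, 0.452]
ft_force: [-5.1, -5.3, 2.2]
width: 0.0201
```

Emit:
arm_command --targets '[[[0, -0.004, -0.0067, 0, 0, 0], [0, -0.0036, -0.007, 0, 0, 0], [0, -0.0032, -0.0072, 0, 0, 0], [0, -0.0028, -0.0074, 0, 0, 0], [0, -0.0023, -0.0075, 0, 0, 0], [0, -0.0019, -0.0076, 0, 0, 0]]]'

```text
time: 10.92
ee_pos: [0.6052, -0.0481, 0.1988]
eef_rot: [-0.452, -0.543, 0.545, 0.452]
ft_force: [-3.6, -5.2, 2.2]
width: 0.0197
```

Emit:
arm_command --targets '[[[0, -0.0014, -0.0077, 0, 0, 0], [0, -0.0009, -0.0078, 0, 0, 0], [0, -0.0005, -0.0078, 0, 0, 0], [0, 0, -0.0079, 0, 0, 0], [0, 0.0005, -0.0079, 0, 0, 0], [0, 0.0009, -0.0078, 0, 0, 0]]]'

```text
time: 11.42
ee_pos: [0.6519, -0.0393, 0.2002]
eef_rot: [-0.452, -0.544, 0.544, 0.451]
ft_force: [-0.8, -5.1, 2.7]
width: 0.0197
```

Run:
```python
from h import *
from bench import vision
q=np.load("p.npy")
b=vision.camera("side")["pixels"]; cv2.imwrite("pics/s5.png",cv2.resize(b[100:330,200:440],None,fx=2.5,fy=2.5))
s=readout.read_state();p=np.array(s["ee_pos"]);print(p,s["width"],s["ft_force"],np.round(s["joint_positions"],2))
c,sn=np.cos(q[2]),np.sin(q[2]);d=p[:2]-q[:2];k=np.array([c*d[0]+sn*d[1],-sn*d[0]+c*d[1]]);g=np.array([k[0]-.07,p[2]+.019-.09]);print(k,np.hypot(*g),"lid",np.radians(163.96)-np.arctan2(g[1],g[0]))
```

```text
[ 0.65308429 -0.03915379  0.20000942] 0.019750849766692388 [ 1.6980128  -4.91352643  3.11364092] [-0.53  0.48  0.72  1.44 -0.31  1.34  1.97]
[0.09026951 0.00064654] 0.1305920530530393 lid 1.4466879877304355
```

View pics/s5.png

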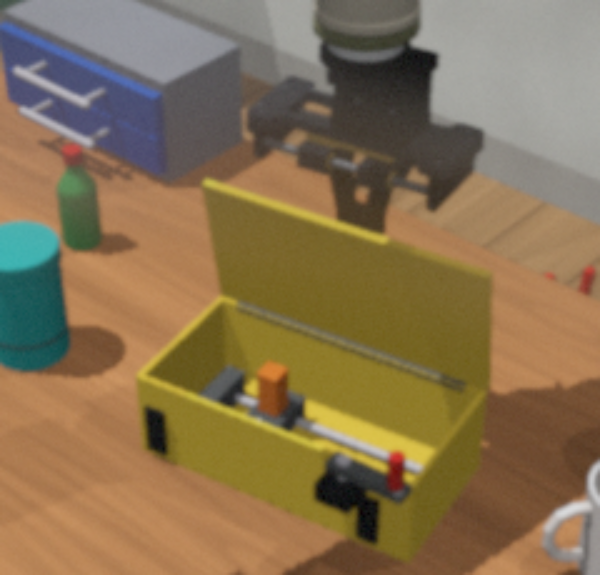

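Emit:
arm_command --targets '[[[0, 0.0014, -0.0077, 0, 0, 0], [0, 0.0019, -0.0076, 0, 0, 0], [0, 0.0023, -0.0075, 0, 0, 0], [0, 0.0028, -0.0074, 0, 0, 0], [0, 0.003, -0.0073, 0, 0, 0], [0, 0, 0, 0, 0, 0], [0, 0, 0, 0, 0, 0]]]'

```text
time: 12.05
ee_pos: [0.6893, -0.0323, 0.1881]
eef_rot: [-0.452, -0.544, 0.545, 0.451]
ft_force: [2.8, -5.6, -0.5]
width: 0.0197
```

Run:
```python
from h import *
q=np.load("p.npy")
s=readout.read_state();p=np.array(s["ee_pos"]);print(p,s["width"],s["ft_force"],np.round(s["joint_positions"],2))
c,sn=np.cos(q[2]),np.sin(q[2]);d=p[:2]-q[:2];k=np.array([c*d[0]+sn*d[1],-sn*d[0]+c*d[1]]);g=np.array([k[0]-.07,p[2]+.019-.09]);print(k,np.hypot(*g),"lid",np.radians(163.96)-np.arctan2(g[1],g[0]))
```

```text
[ 0.68931304 -0.03230236  0.18812092] 0.019703812160424095 [ 2.77434459 -5.64509745 -0.4892486 ] [-0.48  0.57  0.7   1.35 -0.36  1.35  1.97]
[0.12714038 0.00070165] 0.13031627957988284 lid 1.744746267298058
```

Emit:
arm_command --targets '[[[0, 0, 0, 0, 0, 0], [0, 0, 0, 0, 0, 0], [0, 0, 0, 0, 0, 0], [0, -0.01, 0, 0, 0, 0], [0, -0.02, 0, 0, 0, 0], [0, -0.03, 0, 0, 0, 0], [0, -0.03, 0, 0, 0, 0], [0, -0.02, 0, 0, 0, 0], [0, 0, 0, 0, 0, 0], [0, 0, 0, 0, 0, 0]]]' --hand 0.6

```text
time: 12.88
ee_pos: [0.6888, -0.0307, 0.3]
eef_rot: [0.452, 0.545, -0.544, -0.45]
ft_force: [0.6, 0.6, -0.5]
width: 0.0521
```

Run:
```python
from h import *
q=np.load("p.npy")
s=readout.read_state();p=np.array(s["ee_pos"]);print(p,s["width"],s["ft_force"],np.round(s["joint_positions"],2))
show(plan(case2w(q,[.01,.045,.25]),target_R(q[2]),10))
```

```text
[ 0.68879674 -0.03070553  0.30004554] 0.05211477814086492 [ 0.56819305  0.57804428 -0.46755941] [-0.47  0.53  0.73  1.17 -0.34  1.56  1.94]
need 3.3 n 10
[[0.0043, 0.005, 0.0117, 0.02, 0.01, -0.0], [0.0043, 0.005, 0.0117, 0.02, 0.01, -0.0], [0.0043, 0.005, 0.0117, 0.02, 0.01, -0.0], [0.0043, 0.005, 0.0117, 0.02, 0.01, -0.0], [0.0043, 0.005, 0.0117, 0.02, 0.01, -0.0], [0.0043, 0.005, 0.0117, 0.02, 0.01, -0.0], [0.0043, 0.005, 0.0117, 0.02, 0.01, -0.0], [0.0043, 0.005, 0.0117, 0.02, 0.01, -0.0], [0.0043, 0.005, 0.0117, 0.02, 0.01, -0.0], [0.0043, 0.005, 0.0117, 0.02, 0.01, -0.0]]
```

Emit:
arm_command --targets '[[[0.0043, 0, 0.0117, 0, 0, 0], [0.0043, 0, 0.0117, 0, 0, 0], [0.0043, 0, 0.0117, 0, 0, 0], [0.0043, 0, 0.0117, 0, 0, 0], [0.0043, 0, 0.0117, 0, 0, 0], [0.0043, 0.01, 0.0117, 0, 0, 0], [0.0043, 0.01, 0.0117, 0, 0, 0], [0.0043, 0.01, 0.0117, 0, 0, 0], [0.0043, 0.01, 0.0117, 0, 0, 0], [0.0043, 0.01, 0.0117, 0, 0, 0], [0, 0, 0, 0, 0, 0], [0, 0, 0, 0, 0, 0]]]'

```text
time: 13.88
ee_pos: [0.5648, -0.0096, 0.2477]
eef_rot: [-0.45, -0.545, 0.545, 0.451]
ft_force: [-0.4, -0.0, -0.4]
width: 0.0521
```

```bash
python3 - <<'E'
from h import *
from bench import vision
q=np.load("p.npy")
s=readout.read_state(); c=vision.camera("wrist"); w=wristcal(c,s)
print(s["time"],np.round(s["joint_positions"],2),s["ee_pos"])
cv2.imwrite("pics/w6raw.png",c["pixels"]); im=c["pixels"].copy()
for P in [[.01,.045,.08],[-.07,-.14,.09],[-.07,.14,.09],[.07,.14,.09]]:
    u=proj(w,case2w(q,P))[0]; print(u); cv2.drawMarker(im,tuple(int(v) for v in u),(255,0,255),0,20,1)
cv2.imwrite("pics/w6.png",im)
for n in ["top","side"]: cv2.imwrite(f"pics/{n}6.png",vision.camera(n)["pixels"])
E
python3 - <<'E'
import cv2
a=cv2.imread("pics/side6.png")[170:330,240:420]; cv2.imwrite("pics/s6c.png",cv2.resize(a,None,fx=3.7,fy=3.7,interpolation=cv2.INTER_CUBIC))
E
```

```text
13.8833 [-0.7   0.22  0.75  1.62 -0.15  1.37  1.82] [ 0.56477121 -0.00958791  0.24770023]
[315.72922625 215.93177179]
[ 90.78638822 123.34340165]
[431.98176647 123.33561246]
[419.28248791 282.51148777]
```

View pics/w6.png

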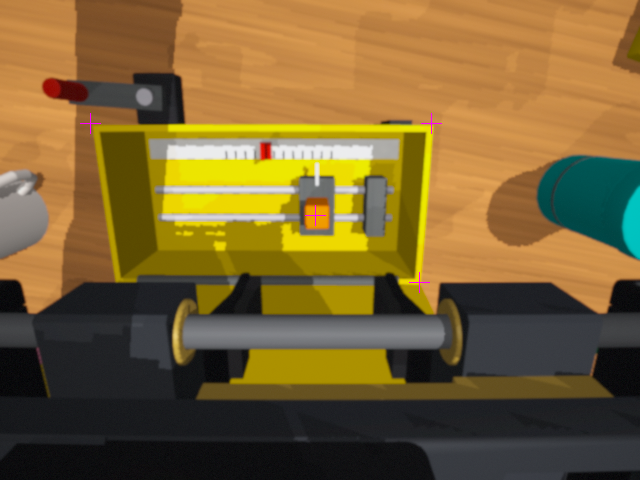

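View pics/s6c.png

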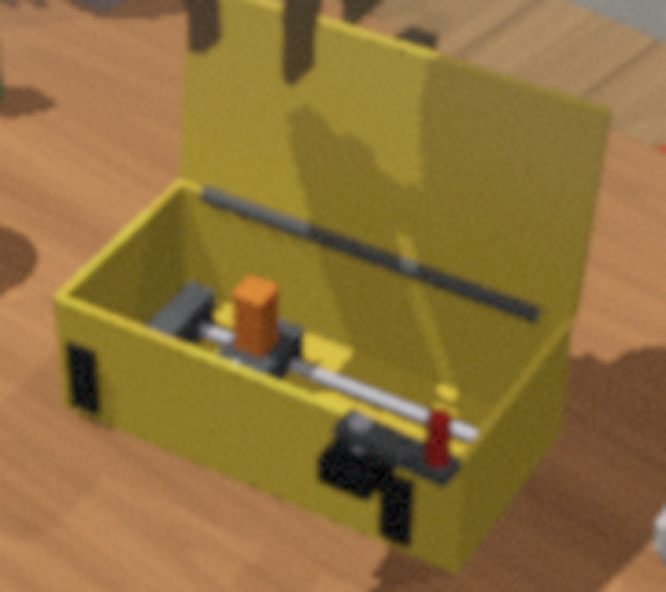

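View pics/top6.png

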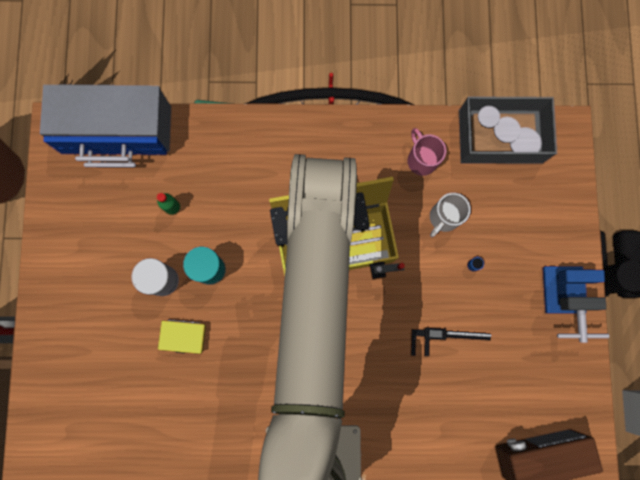

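Run:
```python
import cv2
a=cv2.imread("pics/w6raw.png")[120:240,230:400]; cv2.imwrite("pics/w6c.png",cv2.resize(a,None,fx=4.6,fy=4.6,interpolation=cv2.INTER_CUBIC))
```

```text
(no output)
```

View pics/w6c.png

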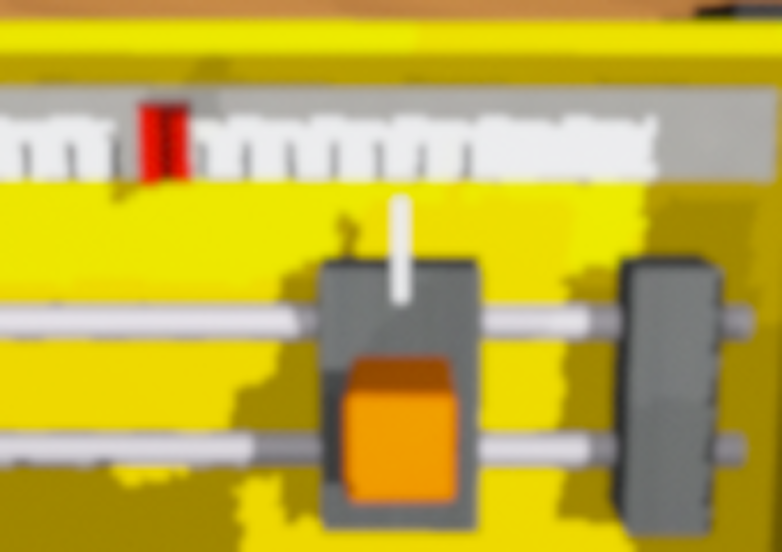

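Run:
```python
import cv2
a=cv2.imread("pics/w6raw.png")
c=a[135:175,245:325]; cv2.imwrite("pics/w6n.png",cv2.resize(c,None,fx=10,fy=10,interpolation=cv2.INTER_NEAREST))
for v in range(140,163,2): print(v,[tuple(int(x) for x in a[v,u]) [::-1] for u in range(257,276)])
```

```text
140 [(178, 175, 167), (178, 174, 166), (177, 171, 163), (175, 168, 159), (169, 161, 152), (163, 154, 145), (159, 151, 140), (158, 150, 139), (158, 149, 138), (158, 149, 138), (157, 149, 138), (157, 148, 138), (156, 147, 137), (155, 148, 137), (156, 150, 140), (156, 152, 143), (157, 154, 144), (156, 153, 144), (157, 153, 144)]
142 [(179, 176, 172), (178, 169, 165), (176, 152, 149), (173, 125, 122), (169, 105, 102), (163, 96, 93), (157, 92, 89), (151, 92, 87), (144, 90, 87), (140, 92, 88), (139, 89, 86), (142, 90, 86), (142, 91, 87), (141, 101, 98), (144, 125, 122), (150, 145, 142), (155, 153, 149), (156, 155, 151), (156, 155, 151)]
144 [(178, 175, 171), (182, 168, 165), (193, 146, 142), (206, 97, 92), (211, 45, 35), (209, 26, 3), (196, 21, 6), (171, 21, 8), (143, 19, 12), (134, 22, 17), (144, 21, 16), (156, 22, 17), (159, 31, 24), (155, 68, 65), (150, 113, 110), (155, 146, 142), (159, 156, 153), (159, 157, 154), (159, 158, 155)]
146 [(179, 175, 171), (182, 169, 166), (195, 147, 143), (214, 98, 93), (226, 42, 27), (227, 18, 0), (215, 20, 0), (185, 13, 1), (151, 14, 4), (152, 15, 4), (1
[... 1817 characters left out ...]
2, 0), (226, 80, 0), (228, 103, 41), (222, 147, 90), (212, 183, 123), (205, 197, 134), (204, 200, 146), (213, 210, 171)]
160 [(184, 161, 0), (186, 162, 0), (194, 163, 0), (207, 161, 0), (219, 156, 0), (223, 152, 0), (222, 159, 0), (218, 175, 0), (215, 193, 0), (218, 200, 0), (223, 200, 0), (226, 200, 0), (229, 200, 0), (231, 204, 0), (232, 211, 0), (231, 220, 0), (232, 226, 0), (233, 228, 0), (233, 228, 0)]
162 [(199, 183, 0), (209, 196, 0), (217, 207, 0), (227, 219, 0), (232, 224, 0), (233, 225, 0), (233, 225, 0), (234, 227, 0), (236, 230, 0), (236, 231, 0), (236, 230, 0), (237, 231, 0), (236, 231, 0), (236, 231, 0), (237, 231, 0), (237, 232, 0), (236, 232, 0), (236, 231, 0), (237, 232, 0)]
```

View pics/w6n.png

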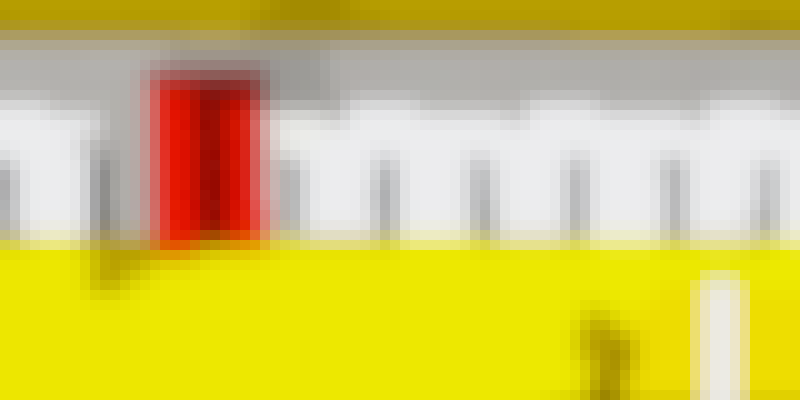

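Emit:
arm_command --targets '[[[0, 0.025, 0, 0, 0, 0], [0, 0.025, 0, 0, 0, 0], [0, 0.025, 0, 0, 0, 0], [0, 0.025, 0, 0, 0, 0], [0, 0.025, 0, 0, 0, 0], [0, 0.025, 0, 0, 0, 0], [0, 0.02, 0, 0, 0, 0], [0, 0.02, 0, 0, 0, 0], [0, 0.01, 0, 0, 0, 0], [0, 0, 0, 0, 0, 0], [0, 0, 0, 0, 0, 0]]]'

```text
time: 14.95
ee_pos: [0.5659, -0.0105, 0.0486]
eef_rot: [-0.451, -0.544, 0.545, 0.451]
ft_force: [0.9, -0.5, 0.9]
width: 0.0522
```

Emit:
arm_command --targets '[[[0, 0, 0, 0, 0, 0], [0, 0, 0, 0, 0, 0], [0, 0, 0, 0, 0, 0], [0, 0, 0, 0, 0, 0], [0, 0, 0, 0, 0, 0], [0, 0, 0, 0, 0, 0], [0, 0, 0, 0, 0, 0], [0, 0, 0, 0, 0, 0]]]' --hand 0 --grip_force 25

```text
time: 15.62
ee_pos: [0.5655, -0.0098, 0.0485]
eef_rot: [0.451, 0.545, -0.544, -0.451]
ft_force: [-1.8, 2.8, 4.1]
width: 0.0218
```

Run:
```python
from h import *
q=np.load("p.npy")
s=readout.read_state();p=np.array(s["ee_pos"]);print(p,s["width"],s["ft_force"],np.round(s["joint_positions"],2))
c,sn=np.cos(q[2]),np.sin(q[2]);d=p[:2]-q[:2];print(c*d[0]+sn*d[1],-sn*d[0]+c*d[1])
```

```text
[ 0.56548831 -0.00984832  0.04851909] 0.021754034016123434 [-1.79110785  2.84949769  4.08564113] [-0.62  0.43  0.67  1.84 -0.32  0.98  1.95]
0.009577486601922303 0.045598326144002804
```

Gripped (21.8 mm width matches the 22 mm post). Pull about 52 mm along −tool x.

Emit:
arm_command --targets '[[[-0.006, 0, 0, 0, 0, 0], [-0.006, 0, 0, 0, 0, 0], [-0.006, 0, 0, 0, 0, 0], [-0.006, 0, 0, 0, 0, 0], [-0.006, 0, 0, 0, 0, 0], [-0.006, 0, 0, 0, 0, 0], [-0.006, 0, 0, 0, 0, 0], [-0.006, 0, 0, 0, 0, 0], [-0.004, 0, 0, 0, 0, 0], [0, 0, 0, 0, 0, 0], [0, 0, 0, 0, 0, 0], [0, 0, 0, 0, 0, 0]]]'

```text
time: 16.62
ee_pos: [0.5748, -0.0591, 0.0485]
eef_rot: [0.45, 0.545, -0.544, -0.452]
ft_force: [-5.8, 8.9, 10.6]
width: 0.022
```

Run:
```python
from h import *
from bench import vision
q=np.load("p.npy")
s=readout.read_state();p=np.array(s["ee_pos"]);c=vision.camera("wrist")
print(p,s["width"],s["ft_force"])
co,sn=np.cos(q[2]),np.sin(q[2]);d=p[:2]-q[:2];print(co*d[0]+sn*d[1],-sn*d[0]+co*d[1])
cv2.imwrite("pics/w8.png",c["pixels"])
a=c["pixels"][0:200,240:400]; cv2.imwrite("pics/w8c.png",cv2.resize(a,None,fx=3,fy=3,interpolation=cv2.INTER_CUBIC))
```

```text
[ 0.57477821 -0.05908481  0.04851577] 0.021966136502028104 [-5.75534544  8.8679643  10.57690301]
0.009631240232812236 -0.00450687666355957
```

View pics/w8.png

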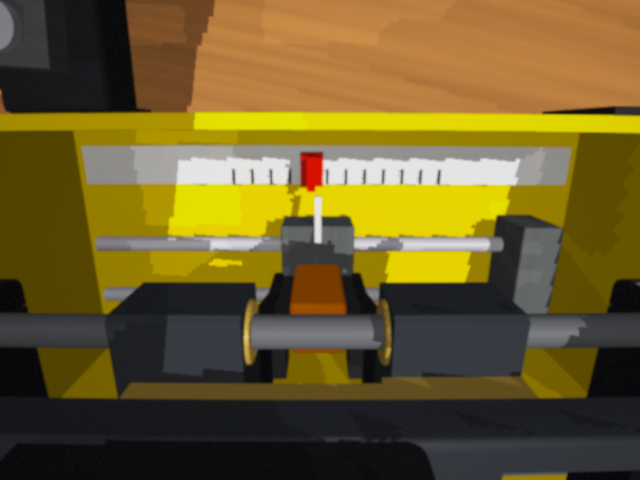

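Run:
```python
import cv2
c=cv2.imread("pics/w8.png")[140:260,265:365]; cv2.imwrite("pics/w8n.png",cv2.resize(c,(500,600),interpolation=cv2.INTER_NEAREST))
a=cv2.imread("pics/w8.png")
for v in (155,160,165,175,180,186): print(v,[int(a[v,u,2])-int(a[v,u,1]) for u in range(295,330)])
for v in (200,210,220): print(v,[int(a[v,u,0]) for u in range(305,330)])
```

```text
155 [2, 1, 2, 6, 20, 52, 99, 134, 138, 140, 134, 121, 116, 112, 109, 103, 111, 112, 114, 113, 114, 118, 117, 118, 116, 117, 102, 67, 30, 10, 4, 2, 2, 2, 1]
160 [3, 2, 2, 6, 21, 58, 113, 153, 165, 152, 147, 160, 181, 193, 193, 194, 194, 201, 195, 194, 199, 194, 195, 192, 194, 191, 161, 101, 44, 11, 1, -1, 0, -1, 0]
165 [1, 1, 1, 5, 16, 39, 77, 110, 117, 119, 133, 160, 183, 196, 195, 200, 197, 192, 197, 201, 197, 200, 202, 197, 195, 189, 153, 89, 35, 8, 0, 0, -1, 0, 0]
175 [2, 1, 1, 4, 13, 38, 74, 109, 118, 119, 132, 159, 183, 193, 200, 199, 197, 197, 199, 194, 196, 193, 196, 193, 192, 187, 143, 81, 32, 8, 2, 0, 0, 0, 0]
180 [1, 1, 2, 4, 15, 38, 74, 107, 118, 120, 133, 156, 184, 194, 202, 195, 199, 201, 196, 196, 196, 194, 194, 196, 195, 183, 137, 74, 29, 8, 2, 0, 0, 0, -1]
186 [24, 24, 24, 25, 29, 38, 51, 57, 57, 60, 75, 111, 155, 184, 194, 200, 199, 195, 186, 151, 110, 84, 76, 75, 76, 74, 69, 54, 34, 23, 18, 18, 18, 17, 17]
200 [0, 0, 0, 0, 0, 0, 0, 0, 68, 157, 203, 222, 227, 227, 223, 208, 169, 91, 0, 0, 0, 0, 0, 0, 0]
210 [0, 0, 0, 0, 0, 0, 0, 0, 65, 155, 201, 220, 225, 225, 219, 198, 146, 49, 0, 0, 0, 0, 0, 0, 0]
220 [46, 46, 45, 44, 44, 44, 46, 57, 103, 162, 201, 219, 224, 224, 219, 199, 156, 97, 62, 53, 52, 51, 53, 52, 52]
```

View pics/w8n.png

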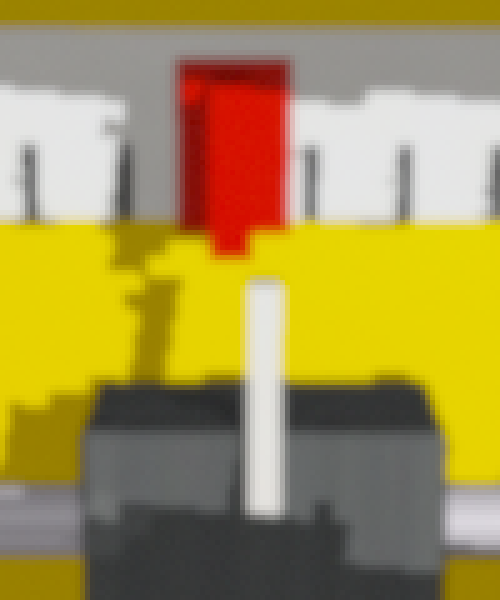

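Emit:
arm_command --targets '[[[-0.0018, 0, 0, 0, 0, 0], [-0.0018, 0, 0, 0, 0, 0], [0, 0, 0, 0, 0, 0], [0, 0, 0, 0, 0, 0], [0, 0, 0, 0, 0, 0], [0, 0, 0, 0, 0, 0], [0, 0, 0, 0, 0, 0], [0, 0, 0, 0, 0, 0]]]'

```text
time: 17.33
ee_pos: [0.5754, -0.0624, 0.0485]
eef_rot: [0.45, 0.545, -0.544, -0.452]
ft_force: [-6.1, 8.6, 10.1]
width: 0.0216
```

Run:
```python
from h import *
from bench import vision
q=np.load("p.npy")
s=readout.read_state();p=np.array(s["ee_pos"]);a=vision.camera("wrist")["pixels"]
print(p,s["width"],s["ft_force"])
co,sn=np.cos(q[2]),np.sin(q[2]);d=p[:2]-q[:2];print(co*d[0]+sn*d[1],-sn*d[0]+co*d[1])
cv2.imwrite("pics/w9.png",a)
cv2.imwrite("pics/w9n.png",cv2.resize(a[140:260,265:365],(500,600),interpolation=cv2.INTER_NEAREST))
for v in (175,186): print(v,[int(a[v,u,2])-int(a[v,u,1]) for u in range(300,335)])
for v in (200,210): print(v,[int(a[v,u,0]) for u in range(305,330)])
for n in ["top","side"]: cv2.imwrite(f"pics/{n}9.png",vision.camera(n)["pixels"])
```

```text
[ 0.57538963 -0.06241444  0.04849035] 0.021579241848924225 [-6.09465478  8.58059677 10.11333295]
0.009618353185428854 -0.0078921569639783
175 [1, 2, 2, 1, 1, 6, 23, 57, 97, 116, 120, 119, 126, 154, 174, 189, 192, 199, 200, 196, 196, 194, 197, 198, 199, 196, 197, 164, 97, 37, 10, 1, 0, 0, 0]
186 [23, 24, 24, 23, 24, 26, 34, 45, 54, 57, 57, 60, 69, 95, 132, 168, 196, 197, 198, 196, 186, 158, 117, 90, 78, 75, 75, 73, 61, 40, 23, 18, 17, 17, 18]
200 [0, 0, 0, 0, 0, 0, 0, 0, 72, 156, 203, 222, 227, 227, 223, 208, 168, 89, 0, 0, 0, 0, 0, 0, 0]
210 [0, 0, 0, 0, 0, 0, 0, 0, 64, 154, 200, 220, 225, 225, 220, 201, 155, 68, 0, 0, 0, 0, 0, 0, 0]
```

View pics/w9n.png

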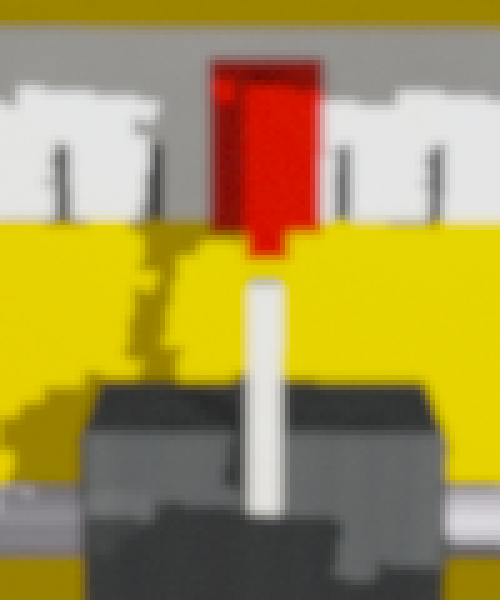

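View pics/side9.png

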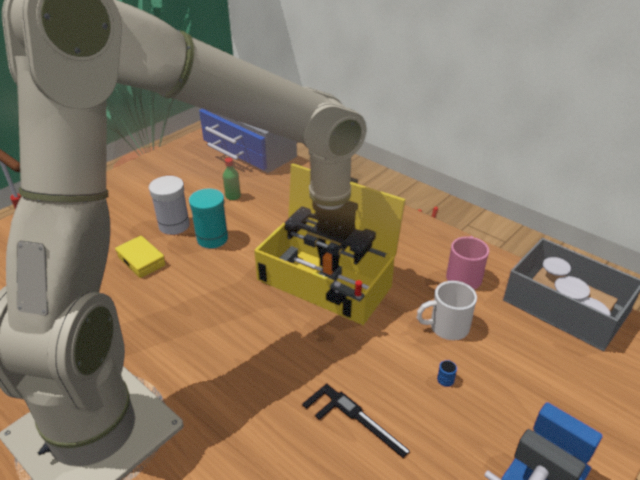

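View pics/top9.png

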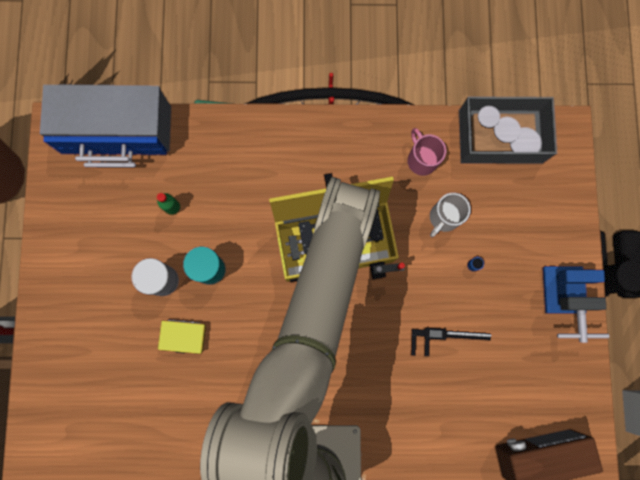

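The pointer (column 317.6) lines up with the red blade (column 317.3). The lid is open, the latch is clear and the other things stand where they were, so I'm handing the job in.

Run:
```python
from bench import r, readout
print(r.close_job()); s=readout.read_state(); print(s["time"],s["ee_pos"],s["width"])
```

```text
the job is handed in; nothing more can be done
None
the job is handed in; nothing more can be done
```

The job is handed in with the fingers still gripping the orange post at the red mark; it took about 17.5 s of the 67 s. No verdict was reported, so what follows is what I measured.

- **Latch:** I gripped the red peg and swung it from about 0.12 to about 1.64 rad, then let go. Later pictures showed it still clear of the lid.
- **Lid:** I gripped the black tab and lifted it along its arc to about 1.74 rad, leaning back. It stayed there after I let go.
- **Post:** I gripped it across its y faces at 25 N and pulled it about 53 mm. In the last wrist picture the pointer was at column 317.6 and the blade at 317.3, less than 0.5 mm apart. The finger opening was 21.6 mm on the 22 mm post, and the arm was holding still.
- **Other things:** In the last side and top pictures they were all upright with no visible shift. This was judged by eye, not measured. The highest wrist force I read was about 15 N.

**One disagreement:** in the first, slanted view the red patch on the scale looked too wide for a 4 mm blade, leaving about 3 mm of doubt about where the mark was. The closer view from straight above showed a separate flat red patch behind the narrow blade, and the two agreed to within 0.1 mm. I corrected the post by 3.6 mm from that view.

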